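Switch on the sieve shaker at its locking lever

ROBOT

A 6-joint arm with a two-finger parallel gripper is mounted at the origin on a cart in front of the work surface, level with it; the furniture and walls round the work are solid. World frame = base frame: x ahead of the robot, y to its left, z up, the work surface at z = 0. Lengths are in m, angles in rad, forces in N, time in s.
With the tool pointing down it reaches from about 0.3 to 0.875 m from the base axis. Payload 4.2 kg.
Tool frame: the origin (TCP) lies at the very end of the fingers, on their centre line; the grasp point (between the pads) lies 19 mm behind it; z points along the fingers, y is the line along which they close (so a half turn about z gives the same grasp; the last joint's range is limited). The gripper opens to 85 mm and grips with 20 to 120 N. Pads are 22 mm wide; open, the fingers measure 114 mm over their backs; the gripper's body (76 mm by 85 mm) begins 54 mm behind the grasp point. The pads swing forward as they close: fully open they stand 13 mm farther back than shut.
Start: joints at [-1.197, 0.32, 1.565, -0, 1.257, -0.02], TCP at [0.221, -0.531, 0.231] pointing down, gripper open.
Joint ranges: [-3.11, 3.11], [-0.84, 2.01], [0.21, 2.61], [-1.34, 4.49], [0.05, 2.63], [-2.56, 2.56]. Speed limits (rad/s): [2.57, 2.57, 3.14, 3.14, 3.14, 3.14].

INTERFACE

Orientations are given as a 3x3 rotation matrix whose columns are the frame's x, y, z axes.
In Python, from plant import * gives the robot as it stands. The module is installed in compiled form; this text tells all that it offers.
- The arm moves only by the shell command python3 -m creep 'ROWS'. ROWS is JSON, a list of rows, each an object with "delta_rot": the turn, a rotation vector about the tool's x, y, z in rad, a list of three; "translation": the shift along the tool's x, y, z in cm, a list of three; "fingers": the closure, from -1 (fully open) to 1 (shut), so that 0 is half open. In form: [{"delta_rot": [rx, ry, rz], "translation": [dx, dy, dz], "fingers": fingers}, ...]. A call has exactly 8 rows; each row is the pose to reach, as a shift and turn from the pose commanded when the call began, along the tool's axes at that moment; what a row does not reach only later rows make up. A row lasts 1/12 s, in which the tool goes at most 41.7 mm and 7.16 degrees, less where a joint would pass 70% of its speed; a pose out of reach is approached as far as the arm can. A call with a gripper value outside its range is refused whole. The fingers move at their own pace and stop on an object; the grip force is fixed at half the most. Time passes only in rows, so rows that repeat a pose let the fingers close, or fill a call up. It gives the time, the measured TCP pose, the force, the opening and the grip force at its end, in the units of the state.
- get_obs(): the state, without advancing time (a new reading comes with each control period).
- camera(name): name is "side" or "top"; returns a dict with "frame" (420x560x3 uint8, blue, green, red), "intrinsics" (3x3 intrinsics, pixels), "dist" ([k1, k2, p1, p2, k3] as OpenCV has them; the pictures are not rectified), "extrinsics" (4x4, takes a point from world to camera coordinates). Camera axes: x right, y up, looking along -z (the intrinsics and any distortion apply to the point x, -y, -z); pixel columns grow to the right and rows downward; lengths in m; the calibration is good to about 2 mm. A picture is of the moment at which its call begins. There is no depth.
- close_job(): hands the job in; it is judged then, once.
The state is a dict: "time": time; "joints": joint angles; "joint_vel": joint speeds; "joint_efforts": joint torques, N m; "tcp_pos": TCP position; "tool_rot": TCP orientation; "force": force on the tool from outside, world axes, zero at the start; "torque": the same for the moment, N m; "opening": finger opening in m; "finger_force": force on a finger pad.
Only numpy, scipy, OpenCV 4.12 (cv2) and the standard library are available. Lean on these libraries where they do the work, as an engineer would, in place of code of your own. Each camera call takes 0.05 s, during which the arm holds its last target. There are 200 camera calls.

TASK

Start the flour-sieve shaker: on the switch box whose lever carries a sliding collar, lift the collar out of its notch, flip the lever all the way over to the other side and let the collar drop fully home there. Leave the other switch box, with the plain ball-topped lever, as it is.

Things in the scene. Friction and masses are not known exactly. Their poses are not given: they have to be found in the camera images.
- collar_grip (a point): Centre of the dark knurled steel collar (27 mm across, 34 mm long) sliding on the locking lever; grip it across, fingers closing along this y axis. z: up along the lever; y: the level hinge axis; x: the side to flip to. The hinge lies 68 mm down along -z (collar down), 62 mm above the table; the rod ends 37 mm above this point; notch plates at the rod reach 34 mm from the hinge.
- lock_lever (a joint): Angle of the locking lever (rad) about its +y axis: 0 at the start (leaning 0.42 rad from upright to its -x side), 0.42 upright, 0.84 fully flipped (leaning 0.42 the other way). Collar down, a pin in a notch locks it (0.05 rad of play); collar up, it swings lightly. Its fixed grey box with steel top is 110 x 80 mm (80 along y), 58 high.
- lock_collar (a joint): Lift of the collar along the lever, m: 0 down, 0.014 upper stop. Its cross pin clears the notch plates from 0.010 on, so lift about 0.012 and keep it up during the swing. A spring pulls it down with 3 N (down) to 5 N (up): let go at the end of the swing, it drops into the other notch by itself.
- plain_ball (a point): Centre of the 28 mm dark ball on the plain lever of the other switch box (same 110 x 80 x 58 mm housing, no collar), 88 mm from its hinge; not to be moved. z: up along its lever; y: its hinge axis.

How it is judged:
By the outcome, as a careful person would: the job done as asked, in the order asked, and still so for the second after the job is handed in, with the robot touching nothing.
It also fails if it takes over 35 s, if anything falls off the work surface, if the arm or the gripper's body presses on something with over 40 N, if the wrist force passes 120 N, or if a joint passes its speed limit or range.

## Working session

There is one attempt and no reset: what is moved stays moved. The work goes in short steps, Python scripts to look and compute and a shell command to move; the robot and the scene stay as the last step left them, time stands still between calls to the robot, and variables do not carry over. Pictures are saved under pics/ and viewed, at most 10 in all, crops included, and the job is handed in when it is done.

```bash
mkdir -p pics; python3 - <<'E'
from plant import *
import cv2,pickle
d={}
for n in("side","top"):
    c=camera(n); d[n]=c; cv2.imwrite(f"pics/{n}0.png",c["frame"]); print(n,c["intrinsics"],c["dist"],c["extrinsics"])
pickle.dump(d,open("cam0.pkl","wb"))
o=get_obs(); print(o)
E
```

```text
side [[398.09998672   0.         275.29775098]
 [  0.         398.09998672 205.73227747]
 [  0.           0.           1.        ]] [-0.09832841  0.          0.          0.          0.        ] [[ 9.99994040e-01  3.45119957e-03  9.26902212e-05 -4.65768945e-01]
 [-1.64963797e-03  4.54057736e-01  8.90970735e-01 -1.07434046e-01]
 [ 3.03283111e-03 -8.90965578e-01  4.54060723e-01 -9.09003699e-01]
 [ 0.00000000e+00  0.00000000e+00  0.00000000e+00  1.00000000e+00]]
top [[443.1156927    0.         279.01929779]
 [  0.         443.1156927  200.57267934]
 [  0.           0.           1.        ]] [0.00258053 0.         0.         0.         0.        ] [[-0.01595496 -0.99981976 -0.01028972  0.00102158]
 [ 0.98363531 -0.01754212  0.17931497 -0.48995334]
 [-0.17946316 -0.00726037  0.9837379  -0.92950191]
 [ 0.          0.          0.          1.        ]]
{'time': 0.1, 'joints': array([-1.19701581e+00,  3.20220243e-01,  1.56559356e+00, -1.82612470e-05,
        1.25740725e+00, -2.00411075e-02]), 'joint_vel': array([ 0.00118728, -0.00152074, -0.00271292,  0.00129849, -0.00014844,
        0.0018122 ]), 'joint_efforts': array([ 1.68733604e-04, -4.16409159e+01, -2.34704250e+01, -9.41965072e-05,
        4.93353320e-03,  1.67187369e-05]), 'tcp_pos': array([ 0.22044966, -0.53057799,  0.2305566 ]), 'tool_rot': array([[ 9.23447211e-01,  3.83724999e-01, -6.10761928e-04],
       [ 3.83725485e-01, -9.23445978e-01,  1.50962080e-03],
       [ 1.52735949e-05, -1.62842004e-03, -9.99998674e-01]]), 'force': array([ 0.73438016,  0.34334184, -0.34458356]), 'torque': array([-0.06053147, -0.00722243, -0.02312416]), 'finger_force': 0.0, 'opening': 0.08511801599585368}
```

View pics/side0.png

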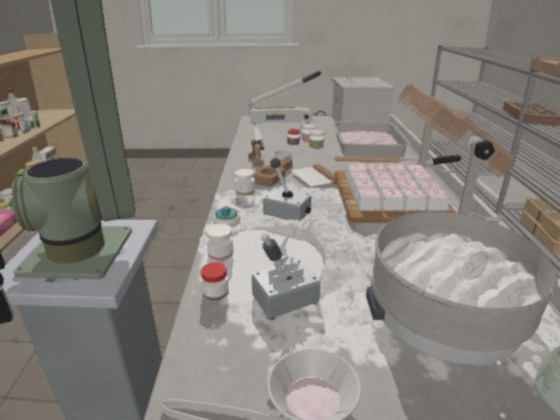

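View pics/top0.png

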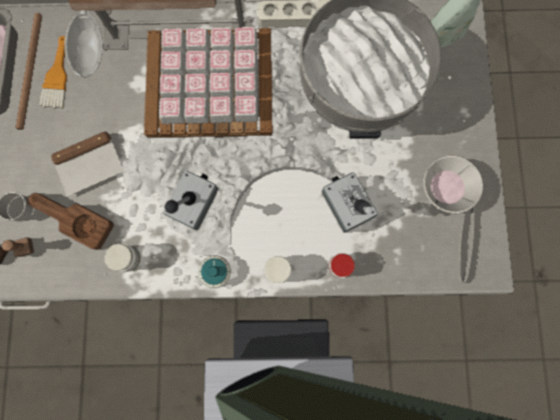

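Two switch boxes: one at top px (350,200) / side (285,285), the other at top (190,200) / side (288,203). I'll enlarge the crops to tell them apart.

```bash
python3 - <<'E'
import cv2,pickle,numpy as np
d=pickle.load(open("cam0.pkl","rb"))
S=d["side"]["frame"];T=d["top"]["frame"]
r=lambda a:cv2.resize(a,(400,400),interpolation=cv2.INTER_CUBIC)
cv2.imwrite("pics/c1.png",np.hstack([r(S[230:320,240:330]),r(T[160:240,310:390])]))
cv2.imwrite("pics/c2.png",np.hstack([r(S[150:230,250:330]),r(T[160:240,150:230])]))
E
```

```text
(no output)
```

View pics/c1.png

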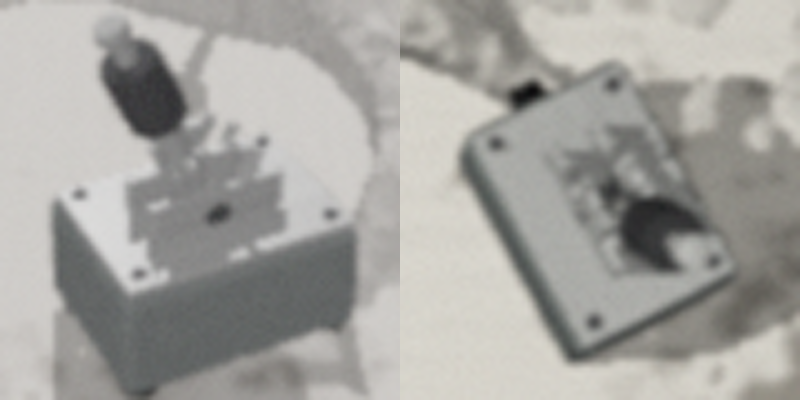

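View pics/c2.png

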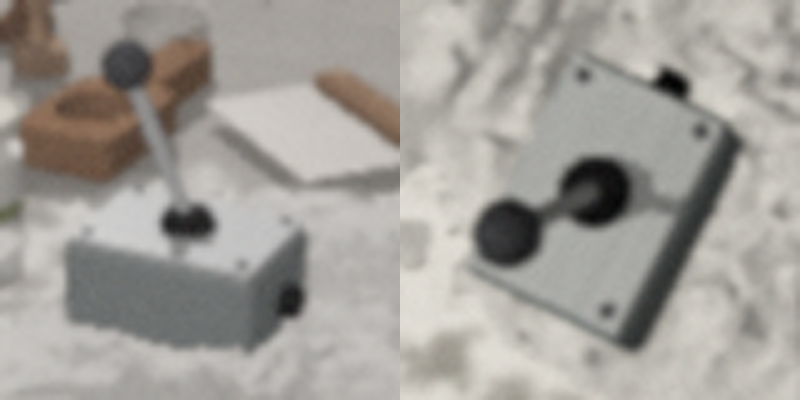

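The near box (top px ~350,203) carries the collar; the far one is the plain ball. Collar leans toward image lower-right in the top view, along the box's long side; next I measure it.

```bash
cat > h.py <<'E'
import numpy as np,cv2
def ray(c,uv):
    p=cv2.undistortPoints(np.array([[uv]],float),c["intrinsics"],np.array(c["dist"]))[0,0]
    E=c["extrinsics"];R=E[:3,:3];d=R.T@np.array([p[0],-p[1],-1.])
    return -R.T@E[:3,3],d/np.linalg.norm(d)
def plane(c,uv,z):
    o,d=ray(c,uv);return o+d*(z-o[2])/d[2]
def tri(a,ua,b,ub):
    o1,d1=ray(a,ua);o2,d2=ray(b,ub)
    s=np.linalg.lstsq(np.c_[d1,-d2],o2-o1,rcond=None)[0]
    p,q=o1+s[0]*d1,o2+s[1]*d2;return (p+q)/2,np.linalg.norm(p-q)
def blobs(c,x0,y0,x1,y1,t,amin=3):
    g=cv2.cvtColor(c["frame"],cv2.COLOR_BGR2GRAY)[y0:y1,x0:x1]
    n,l,s,ce=cv2.connectedComponentsWithStats((g<t).astype(np.uint8))
    return [(s[i,4],ce[i]+[x0,y0],s[i,:4]+[x0,y0,0,0]) for i in range(1,n) if s[i,4]>=amin]
E
python3 - <<'E'
import pickle;from h import *
d=pickle.load(open("cam0.pkl","rb"));S,T=d["side"],d["top"]
for t in(70,85):
    print("top",t);[print(b) for b in blobs(T,322,170,380,232,t)]
    print("side",t);[print(b) for b in blobs(S,245,230,322,290,t)]
sc=[(329.2,189),(352.6,177),(372.6,212),(348.8,224.2)]
P=np.array([plane(T,u,.058) for u in sc]);c=P.mean(0)
print(P.round(4),c, [np.linalg.norm(P[i]-P[(i+1)%4]) for i in range(4)])
lx=(P[0]+P[1]-P[2]-P[3])[:2];ly=(P[0]+P[3]-P[1]-P[2])[:2]
print("yaw",np.arctan2(lx[1],lx[0]),np.arctan2(ly[1],ly[0]))
E
```

```text
top 70
(np.int32(18), array([335. , 178.5]), array([332, 177,   7,   4]))
(np.int32(7), array([351.71428571, 198.        ]), array([351, 197,   3,   3]))
(np.int32(123), array([360.40650407, 205.00813008]), array([354, 200,  16,  14]))
side 70
(np.int32(160), array([273.35625, 252.2375 ]), array([265, 244,  16,  16]))
(np.int32(4), array([289. , 277.5]), array([288, 277,   3,   2]))
top 85
(np.int32(23), array([334.65217391, 178.47826087]), array([332, 176,   7,   6]))
(np.int32(161), array([359.65217391, 204.48447205]), array([350, 196,  21,  18]))
(np.int32(8), array([361.5, 223. ]), array([358, 221,   8,   5]))
(np.int32(6), array([353.5, 227. ]), array([351, 226,   6,   3]))
(np.int32(3), array([344.33333333, 230.66666667]), array([344, 230,   2,   2]))
side 85
(np.int32(209), array([272.75598086, 251.11004785]), array([264, 241,  18,  20]))
(np.int32(11), array([288.54545455, 277.81818182]), array([287, 276,   4,   4]))
[[ 0.511  -0.1168  0.058 ]
 [ 0.5368 -0.1688  0.058 ]
 [ 0.4588 -0.2082  0.058 ]
 [ 0.4333 -0.156   0.058 ]] [ 0.48500068 -0.16246376  0.058     ] [np.float64(0.05804860429442841), np.float64(0.08740346067179973), np.float64(0.058164744342722216), np.float64(0.08701174372626233)]
yaw 0.4670640689934819 2.028403254123894
```

```bash
python3 - <<'E'
import pickle;from h import *
d=pickle.load(open("cam0.pkl","rb"));S,T=d["side"],d["top"]
for a,b in(((360.1,204.8),(273.1,251.6)),((360.1,204.8),(272.8,251.1))): print(tri(T,a,S,b))
y=.463;h=np.array([.485,-.1625,.062]);ex=np.array([np.cos(y),np.sin(y),0])
for q in(-.42,0,.42): print("model",q,h+.068*np.array([*(np.sin(q)*ex[:2]),np.cos(q)]))
from plant import *
o=get_obs();R=o["tool_rot"];print("tool yaw of y",np.arctan2(R[1,1],R[0,1]))
E
```

```text
(array([ 0.46362206, -0.17153899,  0.11832205]), np.float64(0.0023269065348475015))
(array([ 0.4632726 , -0.17137922,  0.11930814]), np.float64(0.002689127097160218))
model -0.42 [ 0.46019156 -0.17488415  0.12409005]
model 0 [ 0.485  -0.1625  0.13  ]
model 0.42 [ 0.50980844 -0.15011585  0.12409005]
tool yaw of y -1.176969046992748
```

```bash
cat > g.py <<'E'
from h import *;from plant import get_obs
from scipy.spatial.transform import Rotation as Ro
Y=.463;H=np.array([.4855,-.1615,.0615])
ex=np.array([np.cos(Y),np.sin(Y),0]);ey=np.array([-np.sin(Y),np.cos(Y),0]);ez=np.array([0,0,1.])
def pose(a,r):  # lever lean a (neg = -x side), grasp point r m from the hinge
    lz=np.sin(a)*ex+np.cos(a)*ez;lx=np.cos(a)*ex-np.sin(a)*ez
    return H+lz*(r-.019),np.c_[lx,-ey,-lz]
def delta(p,R,p0,R0):
    return (R0.T@(p-p0)*100).round(2),Ro.from_matrix(R0.T@R).as_rotvec().round(3)
def to(a,r):
    o=get_obs();return delta(*pose(a,r),o["tcp_pos"],o["tool_rot"])
E
python3 - <<'E'
from g import *
print(pose(-.42,.16));print(to(-.42,.16)); print(to(-.42,.068))
E
```

```text
(array([ 0.43405896, -0.18717889,  0.19024554]), array([[ 0.81695585,  0.44663426,  0.36483006],
       [ 0.40781681, -0.89471662,  0.18211979],
       [ 0.40776045, -0.        , -0.91308894]]))
(array([ 32.9 , -23.51,   4.07]), array([ 0.013,  0.42 , -0.068]))
(array([ 36.65, -23.75,  12.47]), array([ 0.013,  0.42 , -0.068]))
```

```bash
python3 -m creep '[{"delta_rot":[0,0,0],"translation":[2,-1.4,0],"fingers":-1},{"delta_rot":[0,0.03,0],"translation":[5,-3.5,0],"fingers":-1},{"delta_rot":[0,0.1,-0.02],"translation":[8,-5.7,0],"fingers":-1},{"delta_rot":[0,0.17,-0.03],"translation":[11,-7.9,0],"fingers":-1},{"delta_rot":[0,0.24,-0.04],"translation":[14,-10,0],"fingers":-1},{"delta_rot":[0,0.3,-0.05],"translation":[17,-12.1,0],"fingers":-1},{"delta_rot":[0,0.36,-0.06],"translation":[19.5,-14,0],"fingers":-1},{"delta_rot":[0.01,0.42,-0.07],"translation":[21,-15,0],"fingers":-1}]'
python3 -c "
from g import *
print(to(-.42,.16))"
```

```text
time: 0.77
tcp_pos: [0.3575, -0.3084, 0.2314]
tool_rot: [[0.814, 0.45, 0.368], [0.411, -0.893, 0.182], [0.411, 0.003, -0.912]]
force: [-0.4, -1.3, -0.2]
opening: 0.0857
finger_force: 0.0
(array([ 9.52, -7.4 ,  8.78]), array([ 0.002, -0.003,  0.005]))
```

```bash
python3 -m creep '[{"delta_rot":[0,0,0],"translation":[1.9,-1.5,1.2],"fingers":-1},{"delta_rot":[0,0,0],"translation":[3.8,-3,2.7],"fingers":-1},{"delta_rot":[0,0,0],"translation":[5.7,-4.5,4.7],"fingers":-1},{"delta_rot":[0,0,0],"translation":[7.6,-6,6.7],"fingers":-1},{"delta_rot":[0,0,0.005],"translation":[8.8,-6.9,8],"fingers":-1},{"delta_rot":[0,0,0.005],"translation":[9.5,-7.4,8.8],"fingers":-1},{"delta_rot":[0,0,0.005],"translation":[9.5,-7.4,8.8],"fingers":-1},{"delta_rot":[0,0,0.005],"translation":[9.5,-7.4,8.8],"fingers":-1}]'
python3 - <<'E'
from g import *
from plant import camera
print(to(-.42,.16),to(-.42,.07))
a=[cv2.resize(camera(n)["frame"][y:y+150,x:x+150],(400,400)) for n,x,y in(("side",200,170),("top",280,120))]
cv2.imwrite("pics/h1.png",np.hstack(a))
E
```

```text
time: 1.43
tcp_pos: [0.4335, -0.1906, 0.1891]
tool_rot: [[0.818, 0.445, 0.366], [0.407, -0.896, 0.179], [0.407, 0.002, -0.913]]
force: [-0.8, -0.2, 0.7]
opening: 0.0855
finger_force: 0.0
(array([ 0.23, -0.29, -0.03]), array([ 0.003,  0.001, -0.001])) (array([ 0.24, -0.31,  8.97]), array([ 0.003,  0.001, -0.001]))
```

View pics/h1.png

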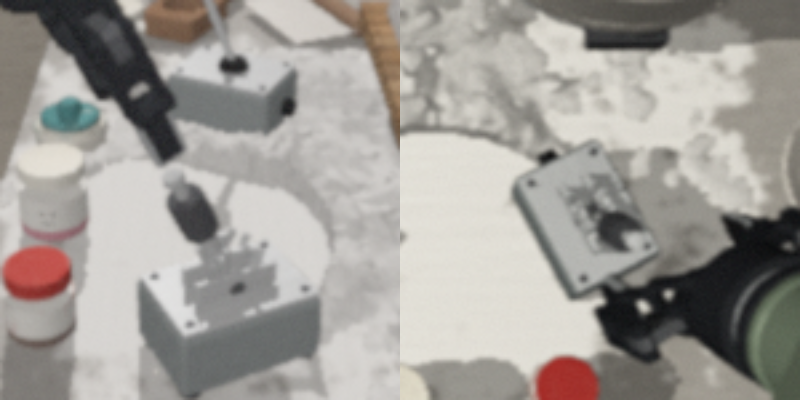

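Gripper is hovering on the lever's line; only one finger stands out in the side view (crop 165,150), so I'll check the expected fingertip projections.

```bash
python3 - <<'E'
from g import *
import pickle
d=pickle.load(open("cam0.pkl","rb"));o=get_obs();p=o["tcp_pos"];R=o["tool_rot"]
def proj(c,P):
    q=c["extrinsics"][:3]@np.r_[P,1];q=np.array([q[0],-q[1],-q[2]])
    return cv2.projectPoints(q[None],np.zeros(3),np.zeros(3),c["intrinsics"],np.array(c["dist"]))[0].ravel()
for n,x,y in(("side",200,170),("top",280,120)):
    for k,s in((0,0),(.05,-.013),(-.05,-.013)):
        u=(proj(d[n],p+R[:,1]*k+R[:,2]*s)-[x,y])*400/150; print(n,k,u.round(0)+([400,0] if n=="top" else 0))
    print("model collar",(proj(d[n],pose(-.42,.068)[0]+.019*-R[:,2])-[x,y])*400/150)
E
```

```text
side 0 [147. 138.]
side 0.05 [173. 160.]
side -0.05 [108.  90.]
model collar [192.10169622 212.47444777]
top 0 [663. 252.]
top 0.05 [734. 224.]
top -0.05 [606. 290.]
model collar [218.19053389 230.31758826]
```

```bash
python3 -m creep '[{"delta_rot":[0,0,0],"translation":[0.2,-0.3,0.5],"fingers":-1},{"delta_rot":[0,0,0],"translation":[0.2,-0.3,2],"fingers":-1},{"delta_rot":[0,0,0],"translation":[0.2,-0.3,4],"fingers":-1},{"delta_rot":[0,0,0],"translation":[0.2,-0.3,6],"fingers":-1},{"delta_rot":[0,0,0],"translation":[0.2,-0.3,7.5],"fingers":-1},{"delta_rot":[0,0,0],"translation":[0.2,-0.3,8.5],"fingers":-1},{"delta_rot":[0,0,0],"translation":[0.2,-0.3,9],"fingers":-1},{"delta_rot":[0,0,0],"translation":[0.2,-0.3,9],"fingers":-1}]'
python3 - <<'E'
from g import *
from plant import camera
print(to(-.42,.07))
a=[cv2.resize(camera(n)["frame"][y:y+100,x:x+100],(400,400)) for n,x,y in(("side",230,200),("top",310,150))]
cv2.imwrite("pics/h2.png",np.hstack(a))
E
```

```text
time: 2.2
tcp_pos: [0.4668, -0.1715, 0.1072]
tool_rot: [[0.819, 0.443, 0.366], [0.405, -0.896, 0.179], [0.407, 0.001, -0.913]]
force: [-0.4, 0.3, 0.3]
opening: 0.0853
finger_force: 0.0
(array([ 0.07, -0.06, -0.06]), array([ 0.003,  0.001, -0.003]))
```

View pics/h2.png

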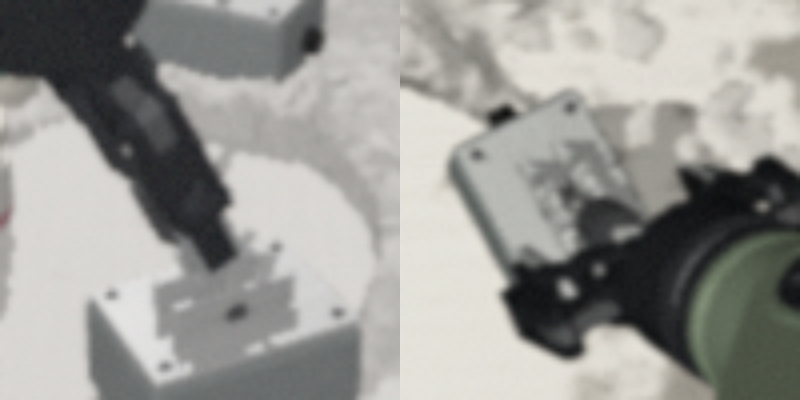

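The fingers straddle the collar (side crop 215,230; collar visible at top crop 610,215 between them). Closing.

```bash
python3 -m creep '[{"delta_rot":[0,0,0],"translation":[0,0,0],"fingers":1},{"delta_rot":[0,0,0],"translation":[0,0,0],"fingers":1},{"delta_rot":[0,0,0],"translation":[0,0,0],"fingers":1},{"delta_rot":[0,0,0],"translation":[0,0,0],"fingers":1},{"delta_rot":[0,0,0],"translation":[0,0,0],"fingers":1},{"delta_rot":[0,0,0],"translation":[0,0,0],"fingers":1},{"delta_rot":[0,0,0],"translation":[0,0,0],"fingers":1},{"delta_rot":[0,0,0],"translation":[0,0,0],"fingers":1}]'
python3 -c "
from g import *
o=get_obs();print(to(-.42,.07),o['tool_rot'].T@o['force'])"
```

```text
time: 2.97
tcp_pos: [0.4665, -0.1708, 0.1085]
tool_rot: [[0.818, 0.444, 0.366], [0.406, -0.896, 0.18], [0.408, 0.002, -0.913]]
force: [-5.1, 1.2, 5.3]
opening: 0.0247
finger_force: 58.4
(array([0.01, 0.02, 0.06]), array([ 0.003, -0.   , -0.002])) [-1.45157538 -3.33604488 -6.51345126]
```

```bash
python3 -m creep '[{"delta_rot":[0,0,0],"translation":[0,0,-0.2],"fingers":1},{"delta_rot":[0,0,0],"translation":[0,0,-0.4],"fingers":1},{"delta_rot":[0,0,0],"translation":[0,0,-0.6],"fingers":1},{"delta_rot":[0,0,0],"translation":[0,0,-0.8],"fingers":1},{"delta_rot":[0,0,0],"translation":[0,0,-1],"fingers":1},{"delta_rot":[0,0,0],"translation":[0,0,-1.2],"fingers":1},{"delta_rot":[0,0,0],"translation":[0,0,-1.2],"fingers":1},{"delta_rot":[0,0,0],"translation":[0,0,-1.2],"fingers":1}]'
python3 - <<'E'
from g import *
from plant import camera
o=get_obs();print(to(-.42,.082),o['tool_rot'].T@o['force'],o["torque"])
cv2.imwrite("pics/h3.png",np.hstack([cv2.resize(camera(n)["frame"][y:y+80,x:x+80],(400,400)) for n,x,y in(("side",240,210),("top",310,160))]))
E
```

```text
time: 3.63
tcp_pos: [0.4623, -0.1729, 0.1187]
tool_rot: [[0.818, 0.444, 0.366], [0.405, -0.896, 0.18], [0.408, 0.001, -0.913]]
force: [2.6, 4.7, -2.9]
opening: 0.0248
finger_force: 59.0
(array([ 0.03,  0.02, -0.02]), array([ 0.002, -0.   , -0.003])) [ 2.82188393 -3.05697912  4.40956451] [ 0.42440705 -0.11085181  0.1971602 ]
```

View pics/h3.png

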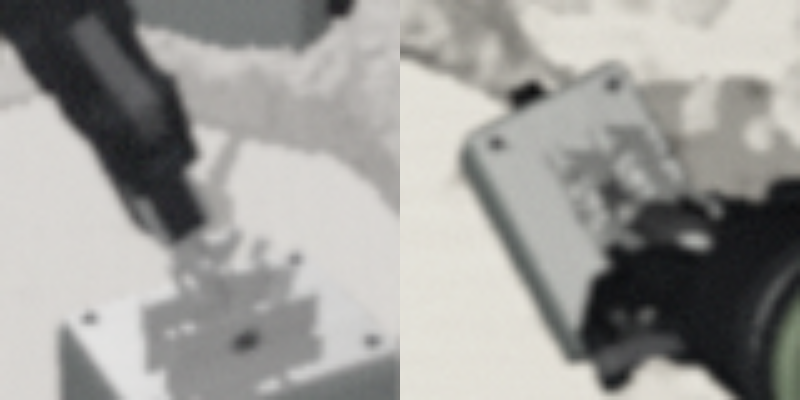

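Force along the tool went to +4.4 N with ~11 mm travel: the collar is lifted against its spring (collar hidden between fingers at side crop 185,200). I'll lift 1 mm more, then swing halfway.

```bash
python3 -m creep '[{"delta_rot":[0,0,0],"translation":[0,0,-0.1],"fingers":1},{"delta_rot":[0,-0.06,0],"translation":[0.38,0,-0.09],"fingers":1},{"delta_rot":[0,-0.12,0],"translation":[0.77,0,-0.05],"fingers":1},{"delta_rot":[0,-0.18,0],"translation":[1.15,0,0],"fingers":1},{"delta_rot":[0,-0.24,0],"translation":[1.52,0,0.08],"fingers":1},{"delta_rot":[0,-0.3,0],"translation":[1.89,0,0.19],"fingers":1},{"delta_rot":[0,-0.36,0],"translation":[2.25,0,0.31],"fingers":1},{"delta_rot":[0,-0.42,0],"translation":[2.61,0,0.45],"fingers":1}]'
python3 -c "
from g import *
o=get_obs();print(to(0,.083),to(.42,.083),o['tool_rot'].T@o['force'],o['torque'])"
```

```text
time: 4.4
tcp_pos: [0.485, -0.1616, 0.1249]
tool_rot: [[0.897, 0.443, -0.003], [0.443, -0.897, -0.003], [-0.004, 0.002, -1.0]]
force: [-0.5, 3.7, -5.9]
opening: 0.0246
finger_force: 59.6
(array([ 0.05,  0.01, -0.06]), array([ 0.002,  0.004, -0.004])) (array([ 2.66, -0.  ,  0.48]), array([ 0.001, -0.416, -0.004])) [ 1.19384011 -3.60177349  5.92370193] [0.6567407  0.05625397 0.07954344]
```

```bash
python3 -m creep '[{"delta_rot":[0,-0.06,0],"translation":[0.38,0,0],"fingers":1},{"delta_rot":[0,-0.12,0],"translation":[0.77,0,0.04],"fingers":1},{"delta_rot":[0,-0.18,0],"translation":[1.15,0,0.09],"fingers":1},{"delta_rot":[0,-0.24,0],"translation":[1.52,0,0.17],"fingers":1},{"delta_rot":[0,-0.3,0],"translation":[1.89,0,0.27],"fingers":1},{"delta_rot":[0,-0.36,0],"translation":[2.25,0,0.4],"fingers":1},{"delta_rot":[0,-0.42,0],"translation":[2.64,0,0.54],"fingers":1},{"delta_rot":[0,-0.42,0],"translation":[2.67,0,0.54],"fingers":1}]'
python3 -c "
from g import *
o=get_obs();print(to(.42,.083),to(.42,.07),o['tool_rot'].T@o['force'],o['torque'])"
```

```text
time: 5.07
tcp_pos: [0.5076, -0.1504, 0.1182]
tool_rot: [[0.814, 0.444, -0.374], [0.404, -0.896, -0.185], [-0.418, -0.0, -0.909]]
force: [-7.6, -2.5, -2.0]
opening: 0.024
finger_force: 59.6
(array([ 0.05,  0.01, -0.22]), array([-0.001,  0.011, -0.002])) (array([0.06, 0.01, 1.08]), array([-0.001,  0.011, -0.002])) [-6.310957   -1.15606667  5.152875  ] [-0.17518758  0.44466101 -0.03381088]
```

End stop reached (6 N against x). Lower the collar, then open.

```bash
python3 -m creep '[{"delta_rot":[0,0,0],"translation":[0,0,0.3],"fingers":1},{"delta_rot":[0,0,0],"translation":[0,0,0.6],"fingers":1},{"delta_rot":[0,0,0],"translation":[0,0,0.9],"fingers":1},{"delta_rot":[0,0,0],"translation":[0,0,1.1],"fingers":1},{"delta_rot":[0,0,0],"translation":[0,0,1.1],"fingers":1},{"delta_rot":[0,0,0],"translation":[0,0,1.1],"fingers":1},{"delta_rot":[0,0,0],"translation":[0,0,1.1],"fingers":1},{"delta_rot":[0,0,0],"translation":[0,0,1.1],"fingers":1}]'
python3 -c "
from g import *
o=get_obs();print(to(.42,.07),o['tool_rot'].T@o['force'],o['torque'])"
python3 -m creep '[{"delta_rot":[0,0,0],"translation":[0,0,0],"fingers":-1},{"delta_rot":[0,0,0],"translation":[0,0,0],"fingers":-1},{"delta_rot":[0,0,0],"translation":[0,0,0],"fingers":-1},{"delta_rot":[0,0,0],"translation":[0,0,0],"fingers":-1},{"delta_rot":[0,0,0],"translation":[0,0,0],"fingers":-1},{"delta_rot":[0,0,0],"translation":[0,0,0],"fingers":-1},{"delta_rot":[0,0,0],"translation":[0,0,0],"fingers":-1},{"delta_rot":[0,0,0],"translation":[0,0,0],"fingers":-1}]'
```

```text
time: 5.73
tcp_pos: [0.5042, -0.1521, 0.1097]
tool_rot: [[0.818, 0.442, -0.367], [0.403, -0.897, -0.182], [-0.41, 0.001, -0.912]]
force: [-5.3, 1.6, -2.5]
opening: 0.0245
finger_force: 59.7
(array([0.06, 0.  , 0.16]), array([-0.001,  0.002, -0.005])) [-2.65554815 -3.74226029  3.9182216 ] [ 0.33209644  0.30042266 -0.08671498]
time: 6.4
tcp_pos: [0.5056, -0.1525, 0.11]
tool_rot: [[0.819, 0.443, -0.364], [0.404, -0.896, -0.183], [-0.408, 0.003, -0.913]]
force: [0.3, 0.5, 0.3]
opening: 0.0856
finger_force: 0.0
```

Opened cleanly. Retract along the lever.

```bash
python3 -m creep '[{"delta_rot":[0,0,0],"translation":[0,0,-1],"fingers":-1},{"delta_rot":[0,0,0],"translation":[0,0,-3],"fingers":-1},{"delta_rot":[0,0,0],"translation":[0,0,-5],"fingers":-1},{"delta_rot":[0,0,0],"translation":[0,0,-7],"fingers":-1},{"delta_rot":[0,0,0],"translation":[0,0,-9],"fingers":-1},{"delta_rot":[0,0,0],"translation":[0,0,-11],"fingers":-1},{"delta_rot":[0,0,0],"translation":[0,0,-13],"fingers":-1},{"delta_rot":[0,0,0],"translation":[0,0,-13.5],"fingers":-1}]'
python3 - <<'E'
from g import *
from plant import camera
S,T=camera("side"),camera("top")
for b in blobs(S,255,225,330,285,70,8):print("side",b[:2])
cv2.imwrite("pics/f1.png",np.hstack([cv2.resize(c["frame"][y:y+100,x:x+100],(400,400),interpolation=cv2.INTER_CUBIC) for c,x,y in((S,235,220),(T,300,150))]))
E
```

```text
time: 7.07
tcp_pos: [0.5569, -0.1273, 0.2366]
tool_rot: [[0.821, 0.444, -0.358], [0.404, -0.896, -0.184], [-0.403, 0.006, -0.915]]
force: [0.1, 0.3, -0.5]
opening: 0.0853
finger_force: 0.0
side (np.int32(103), array([300.42718447, 243.15533981]))
```

View pics/f1.png

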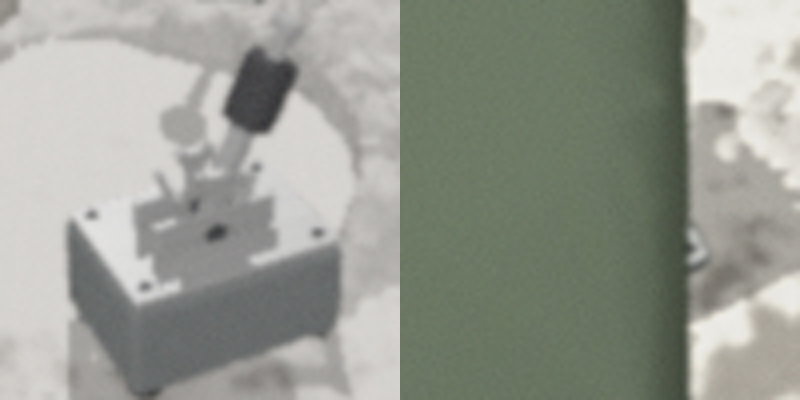

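The lever now leans to the other side, collar at side px (300,242.5). I'll compare that with the projected home and raised positions.

```bash
python3 - <<'E'
from g import *
import pickle
d=pickle.load(open("cam0.pkl","rb"))
def proj(c,P):
    q=c["extrinsics"][:3]@np.r_[P,1];q=np.array([q[0],-q[1],-q[2]])
    return cv2.projectPoints(q[None],np.zeros(3),np.zeros(3),c["intrinsics"],np.array(c["dist"]))[0].ravel().round(1)
for a in(-.42,.42,.37,.3):
    for r in(.068,.073,.078,.082,.105): print(a,r,proj(d["side"],pose(a,r+.019)[0]))
from plant import camera
for t in(60,70,85,100):
  for n,c in(("old",d["side"]),("new",camera("side"))):
    for b in blobs(c,255,225,322,268,t,30):print(t,n,b[:2])
E
```

```text
-0.42 0.068 [272.1 249.7]
-0.42 0.073 [271.  247.8]
-0.42 0.078 [269.9 245.9]
-0.42 0.082 [269.1 244.3]
-0.42 0.105 [264.  235.2]
0.42 0.068 [299.7 242.2]
0.42 0.073 [300.7 239.8]
0.42 0.078 [301.8 237.3]
0.42 0.082 [302.6 235.4]
0.42 0.105 [307.6 224.1]
0.37 0.068 [298.2 242. ]
0.37 0.073 [299.1 239.5]
0.37 0.078 [300.1 237.1]
0.37 0.082 [300.8 235.1]
0.37 0.105 [305.3 223.7]
0.3 0.068 [296.  241.8]
0.3 0.073 [296.8 239.4]
0.3 0.078 [297.6 236.9]
0.3 0.082 [298.2 234.9]
0.3 0.105 [301.9 223.4]
60 old (np.int32(91), array([274.13186813, 252.48351648]))
70 old (np.int32(160), array([273.35625, 252.2375 ]))
70 new (np.int32(98), array([300.62244898, 244.26530612]))
85 old (np.int32(209), array([272.75598086, 251.11004785]))
85 new (np.int32(205), array([299.42439024, 242.85365854]))
100 old (np.int32(238), array([272.69327731, 250.83193277]))
100 new (np.int32(227), array([299.41409692, 242.5814978 ]))
```

Collar at (299.4, 242.6) matches home at full flip (299.7, 242.2); raised would be around row 236.

```bash
python3 -c "
from plant import *
print(close_job())"
```

```text
the job is handed in; nothing more can be done
None
```

The locking lever is flipped all the way over with its collar down in the other notch, checked in the side camera. The arm never went near the plain lever, it is clear of everything, and the job was handed in at about 7 s.

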